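Clamp the pressure cooker's lid: snug plus an eighth of a turn

TASK

Close the pressure cooker for cooking: swing the clamp bar clockwise until both its ends are fully home under the two hooked lugs, then turn the wing knob clockwise until you feel the screw meet the lid and the resistance begin to rise sharply, and from there give it just an eighth of a turn more, so that the gasket seals without being crushed. Then let go, and leave the things standing round the cooker where they are.

Things in the scene. Friction and masses are not known exactly. Their poses are not given: they have to be found in the camera images.
- pot: Small steel pressure cooker, 177 mm across; stands firm on the worktop. Origin: centre of its underside, z up. Rim at z 112 mm. Steel lugs at its +y and -y sides, 32 mm wide, roofed hooks (top z 164, reaching in to 81 mm from the axis) open on the counter-clockwise side. Black loop handles at +x and -x (to 129 mm from the axis, z 92).
- lid: Loose domed steel lid, 175 mm across, lying seated on the rim with its black gasket; origin at the centre of its underside. Its flat middle (76 mm across) is at z 129 mm over the table, its edge at 121. A small valve weight stands 55 mm from the axis, up to z 148, clear of the bar's sweep.
- clamp_bar (a joint): Angle (rad) of the steel clamp bar about the pot's vertical axis: 0 = home, along the pot's y axis, both ends under the lugs against their stops; it grows counter-clockwise seen from above (swung out, at most 1.25) and stays where it is left. Bar 186 x 24 mm, 13 mm thick, top at z 154 to 156. Turning it takes about 0.12 N m (2 N at a stud).
- stud_a (a point): Centre of the round upright steel thumb stud on the bar, 64 mm from the pot's axis; at home it is on the pot's +y side. Stud 12 mm across, standing 25 mm up from the bar, to z 178 to 180; this point is at z 166 to 168. Moves with the bar.
- stud_b (a point): The same stud on the bar's other end, 64 mm from the axis; at home on the pot's -y side.
- clamp_knob: Black wing knob in the bar's middle, on the pot's axis; clockwise from above it drives a foot down onto the lid, 8 mm a turn. Origin: centre of the wing, z 192 to 194; wing 66 mm long (its x), 16 thick (its y), 40 high. Turns with the bar too. Free turning: 0.06 N m, up to half a turn; after meeting the lid about 0.4 N m per rad more, felt at rest too. Let go, it stays, after a small spring-back.
- kitchen_timer: White round kitchen timer, 67 mm across, 47 high, standing beside the cooker; origin at the centre of its underside. Leave alone.
- mill_2: Salt shaker, 44 mm across, 90 high, standing beside the cooker; origin at the centre of its underside. Leave alone.
- spice_jar_1: Spice jar with a screw cap, 46 mm across, 106 high, standing behind the cooker; origin at the centre of its underside. Leave alone.
Mind the look-alikes: they are no part of the job. Leave any yellow look-alike of the lid alone.

How it is judged:
By the outcome, as a careful person would: the job done as asked, in the order asked, and still so for the second after the job is handed in, with the robot touching nothing.
It also fails if it takes over 69 s, if anything falls off the work surface, if the arm or the gripper's body presses on something with over 40 N, if the wrist force passes 120 N, or if a joint passes its speed limit or range.

ROBOT

A 6-joint arm with a two-finger parallel gripper is mounted at the origin on a cart in front of the work surface, level with it; the furniture and walls round the work are solid. World frame = base frame: x ahead of the robot, y to its left, z up, the work surface at z = 0. Lengths are in m, angles in rad, forces in N, time in s.
With the tool pointing down it reaches from about 0.375 to 0.9 m from the base axis. Payload 3.1 kg.
Tool frame: the origin (TCP) lies where the fingers leave the gripper's body, on its centre line; the fingertips stand 70 mm ahead of it and the grasp point (between the pads) lies 51 mm ahead of it; z points along the fingers, y is the line along which they close (so a half turn about z gives the same grasp; the last joint's range is limited). The gripper opens to 87 mm and grips with 3 to 60 N. Pads are 19 mm wide; open, the fingers measure 117 mm over their backs; the gripper's body (75 mm by 190 mm) begins 51 mm behind the grasp point.
Start: joints at [1.067, 0.527, 1.433, -0, 1.181, -0.178], TCP at [0.2, 0.592, 0.292] pointing down, gripper open.
Joint ranges: [-3.08, 3.08], [-0.75, 2.2], [0.22, 2.44], [-1.43, 4.57], [0, 2.65], [-2.85, 2.85]. Speed limits (rad/s): [2.79, 2.79, 3.14, 3.14, 3.14, 3.14].

INTERFACE

Orientations are given as a unit quaternion [x, y, z, w].
In Python, from rig import robot gives the robot as it stands.
- The arm moves only by the tool send_rows, never from a script. Its argument "deltas" is text: rows parted by semicolons, each of 7 numbers parted by spaces: the shift along the tool's x, y, z in mm, then the turn, a rotation vector about the tool's x, y, z in degrees, then the opening, from 0 (shut) to 1 (fully open). A call has 1 to 10 rows; each row shifts and turns the commanded pose from where the row before left it, along the tool's axes as they then stand; what a row does not reach is not made up. A row lasts 1/8 s, in which the tool goes at most 62.5 mm and 10.7 degrees, less where a joint would pass 70% of its speed; a pose out of reach is approached as far as the arm can. A call is refused whole if a number of a shift passes 62.5 or a number of a turn 10.7, either way. A call with a gripper value outside its range is refused whole. The fingers move at their own pace and stop on an object; "newtons" is the grip in N (left out, the last holds). Time passes only in rows, so rows that do not move let the fingers close. It gives the time, the measured TCP pose, the force, the opening and the grip force at its end, in the units of the state.
- robot.get_obs(): the state, without advancing time (a new reading comes with each control period).
- robot.camera(name): name is "side" or "top" or "wrist"; returns a dict with "image" (384x512x3 uint8, red, green, blue), "depth" (384x512 float32, m along the optical axis (not along the pixel's ray), 0 where there is no reading), "fovy" (degrees; the focal length in pixels is half the picture's height over the tangent of half this angle, whatever the lens; pixels are square), "cx", "cy" (the principal point, pixels), "rvec" (rotation vector, rad) and "tvec" (3), from world to camera coordinates, as OpenCV has them. Camera axes: x right, y down, z forward; pixel columns grow to the right and rows downward; lengths in m; the calibration is good to about 2 mm. A picture is of the moment at which its call begins.
- robot.hand_in(): hands the job in; it is judged then, once.
Trained networks look in the newest picture that a camera, given by its name, has taken for a name from the list of things; names that differ only in an ending like _2 or _b are one class to them, and where a whole thing is asked for, a point or a joint stands for the part that bears it (a point fixed in the world has none). Each returns a list of dicts, best first, with "p" (0 to 1); they miss things now and then, are a little off and sometimes report something else, mostly with a low value. They report only what shows in the picture. A call takes as long as a camera call. They do not tell look-alikes from the thing itself.
- robot.find_in(camera, thing): "box" ([left, top, right, bottom] in pixels, round what is visible of it).
- robot.cut_out(camera, thing): "region" (384x512 bool, what is visible of it) and "box" ([left, top, right, bottom] in pixels, round what is visible of it).
The state is a dict: "time": time; "q": joint angles; "joint_velocities": joint speeds; "joint_torque": joint torques, N m; "position": TCP position; "tool_rot": TCP orientation; "ft_force": force on the tool from outside, world axes, zero at the start; "moment": the same for the moment, N m; "grip_width": finger opening in m; "grip_force": force on a finger pad.
Only numpy, scipy, OpenCV 4.12 (cv2) and the standard library are available. Lean on these libraries where they do the work, as an engineer would, in place of code of your own. Each camera call takes 0.05 s, during which the arm holds its last target. There are 200 camera calls.

## Working session

There is one attempt and no reset: what is moved stays moved. The work goes in short steps, Python scripts to look and compute and a tool call to move; the robot and the scene stay as the last step left them, time stands still between calls to the robot, and variables do not carry over. Pictures are saved under pics/ and viewed, at most 10 in all, crops included, and the job is handed in when it is done.

Besides the shell and the picture viewer there is one more tool, called by a JSON object that holds its "op" and its "data". send_rows: Moves the arm, as the interface text tells. Its arguments: {"type":"object","properties":{"deltas":{"type":"string"},"newtons":{"type":"number"}},"required":["deltas"]}

```bash
ls; mkdir -p pics
cat > h.py <<'E'
import numpy as np, cv2
from rig import robot
from scipy.spatial.transform import Rotation as R
def cloud(c):
    f=c["depth"].shape[0]/2/np.tan(np.radians(c["fovy"])/2)
    v,u=np.mgrid[:c["depth"].shape[0],:c["depth"].shape[1]]
    d=c["depth"]; P=np.dstack([(u-c["cx"])/f*d,(v-c["cy"])/f*d,d])
    M,_=cv2.Rodrigues(np.array(c["rvec"],float)); 
    return (P-np.array(c["tvec"]).ravel())@M   # M^T (P-t)
def save(im,n): cv2.imwrite("pics/"+n,cv2.cvtColor(im,cv2.COLOR_RGB2BGR))
E
python3 - <<'E'
from h import *
ims=[]
for n in("top","side"):
    c=robot.camera(n); W=cloud(c); ims.append(c["image"]); np.savez(n+".npz",W=W,im=c["image"],d=c["depth"])
    print(n,c["fovy"],c["tvec"],c["rvec"])
    for t in ("pot","lid","clamp_bar","stud_a","clamp_knob","kitchen_timer","mill_2","spice_jar_1"):
        for r in robot.cut_out(n,t)[:3]:
            m=r["region"]&(c["depth"]>0)
            if m.sum()>0: print(t,round(r["p"],2),np.round(r["box"]),np.round(np.median(W[m],0),3),np.round(W[m].min(0),3),np.round(W[m].max(0),3))
save(np.vstack(ims)[:, :],"a.png")
print(robot.get_obs())
E
```

```text
pics
top 44.700044622452694 [0.03993039 0.57625935 0.99096018] [ 2.03133241 -2.18834792  0.2284704 ]
pot 0.91 [145. 181. 249. 299.] [0.464 0.113 0.091] [ 0.358  0.02  -0.004] [0.625 0.224 0.169]
lid 0.85 [326. 196. 403. 264.] [ 0.493 -0.252  0.011] [ 0.41  -0.341 -0.004] [ 0.582 -0.166  0.041]
lid 0.78 [156. 194. 238. 279.] [0.483 0.122 0.122] [0.403 0.037 0.094] [0.58  0.213 0.211]
clamp_bar 0.58 [166. 193. 229. 271.] [0.485 0.119 0.154] [ 0.415  0.054 -0.001] [0.594 0.189 0.217]
stud_a 0.92 [163. 195. 231. 273.] [0.484 0.119 0.154] [ 0.415  0.054 -0.002] [0.598 0.192 0.217]
clamp_knob 0.91 [180. 216. 217. 250.] [0.486 0.118 0.206] [0.456 0.09  0.123] [0.523 0.156 0.217]
kitchen_timer 0.88 [263. 214. 293. 243.] [ 0.501 -0.05   0.046] [ 0.47  -0.082 -0.005] [ 0.535 -0.018  0.052]
mill_2 0.76 [120. 237. 148. 260.] [0.477 0.267 0.078] [0.459 0.253 0.008] [0.5   0.291 0.093]
spice_jar_1 0.69 [132. 177. 162. 207.] [0.599 0.236 0.103] [ 0.582  0.22  -0.003] [0.658 0.273 0.11 ]
spice_jar_1 0.54 [263. 214. 294. 245.] [ 0.5   -0.049  0.046] [ 0.47  -0.085 -0.005] [ 0.534 -0.016  0.052]
side 
[... 978 characters left out ...]
7]
{'time': 0.9, 'q': array([ 1.06647962e+00,  5.27452293e-01,  1.43266160e+00, -2.12868792e-05,
        1.18138664e+00, -1.78499367e-01]), 'joint_velocities': array([ 0.00060951, -0.00144985, -0.00032206, -0.00077551,  0.00102243,
        0.00148213]), 'joint_torque': array([-1.05861091e-03, -4.39991355e+01, -1.76986420e+01,  6.33449899e-02,
        5.03683649e-02,  1.20195489e-05]), 'position': array([0.2000271 , 0.59212444, 0.29228999]), 'tool_rot': array([1.62185058e-01, 9.86760358e-01, 4.01060570e-05, 2.47004722e-05]), 'ft_force': array([-0.32306864, -0.55668469, -0.48426961]), 'moment': array([ 0.00321367,  0.00467561, -0.01294474]), 'grip_force': 0.0, 'grip_width': 0.0874061545695694}
```

```bash
python3 -c "
import cv2
a=cv2.imread('pics/a.png');cv2.imwrite('pics/b.png',cv2.resize(a[:384],(800,600)));cv2.imwrite('pics/c.png',cv2.resize(a[384:],(800,600)))"
```

```text
(no output)
```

View pics/b.png

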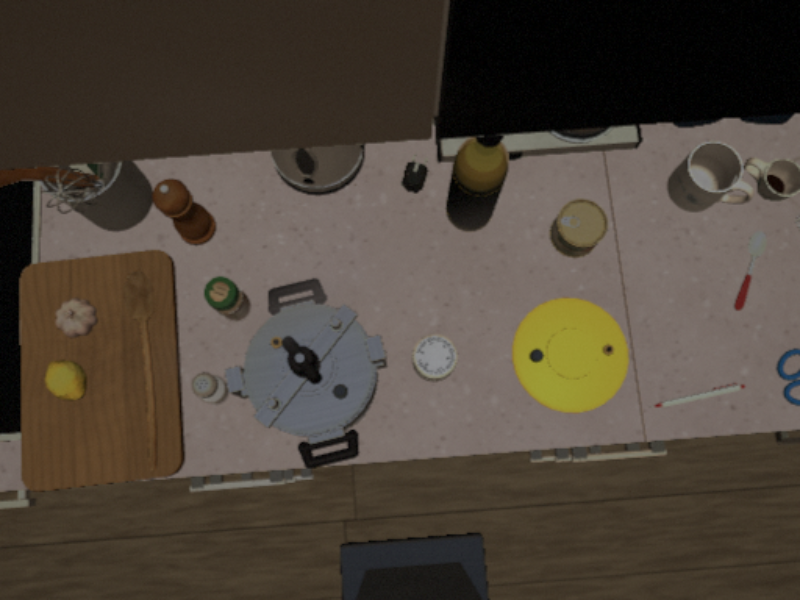

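View pics/c.png

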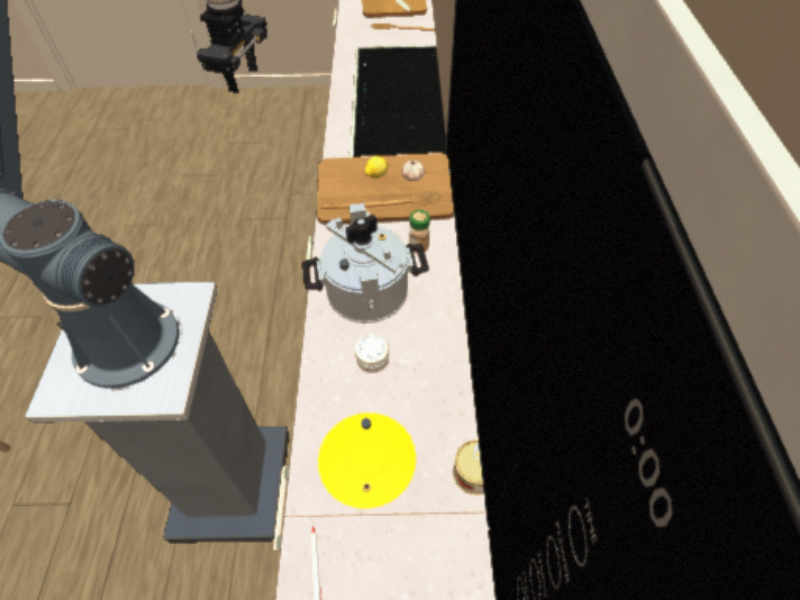

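The top view (800x600) shows the cooker at about (312,370). Its lugs are at (235,380) and (376,348), the handles at (297,293) and (330,448), and the clamp bar runs from (275,405) to (340,320). There are two things classed as lid: the steel one on the pot at (312,370), which fits the description, and a yellow look-alike at (571,355), which I will leave alone. Next I'll measure the axis, bar, studs and wing.

Run:
```python
from h import *
D=np.load("top.npz"); W=D["W"]; z=W[...,2]; im=D["im"]
near=np.hypot(W[...,0]-.488,W[...,1]-.118)<.14
def pts(a,b,m=near): return W[m&(z>a)&(z<b)][:,:2]
def pca(p):
    c=p.mean(0); u,s,v=np.linalg.svd(p-c); return c.round(4),np.degrees(np.arctan2(v[0,1],v[0,0])).round(1),np.ptp((p-c)@v[0]).round(3),len(p)
r=np.hypot(W[...,0]-.488,W[...,1]-.118)
# lugs
L=near&(z>.157)&(z<.170)&(r>.078)
p=W[L]
for s in(1,-1):
    q=p[(p[:,1]-.118)*s>0]; print("lug",len(q),np.median(q,0).round(4),q.min(0).round(3),q.max(0).round(3))
print("bar",pca(pts(.150,.160)&1 if 0 else W[near&(z>.150)&(z<.160)&(r<.098)][:,:2]))
S=W[near&(z>.170)&(z<.186)&(r>.045)&(r<.08)]; 
for s in(1,-1):
    q=S[(S[:,1]-.118)*s>0]; print("stud",len(q),np.median(q,0).round(4) if len(q) else None)
print("wing",pca(W[near&(z>.195)&(r<.06)][:,:2]), np.percentile(z[near&(r<.06)],99))
dark=W[near&(z<.1)&(z>.075)&(r>.095)&(im.max(2)<70)]
for s in(1,-1):
    q=dark[(dark[:,0]-.488)*s>0]; print("handle",len(q),np.median(q,0).round(4),q[:,:2].min(0).round(3),q[:,:2].max(0).round(3))
far=(W[...,0]<.9)&(z>.25)&(D["d"]>0); 
if far.sum(): print("high",W[far].min(0),W[far].max(0))
c=cv2.resize(im[170:310,110:300],(800,589),interpolation=cv2.INTER_CUBIC); save(np.clip(c*1.6,0,255).astype(np.uint8),"d.png")
```

```text
lug 172 [0.4755 0.2134 0.1635] [0.459 0.202 0.158] [0.492 0.226 0.169]
lug 158 [0.5016 0.0319 0.1634] [0.485 0.021 0.157] [0.561 0.07  0.168]
bar (array([0.4869, 0.1223]), np.float64(137.3), np.float64(0.185), 827)
stud 32 [0.4405 0.1644 0.1775]
stud 31 [0.5362 0.08   0.1774]
wing (array([0.4877, 0.1219]), np.float64(-146.2), np.float64(0.067), 378) 0.2136236579862909
handle 375 [0.6009 0.1436 0.0896] [0.575 0.1  ] [0.62 0.18]
handle 476 [0.3777 0.1061 0.0898] [0.358 0.067] [0.46  0.219]
high [ 0.62021173 -0.34994435  0.25023722] [0.73877085 0.42132564 0.7319384 ]
```

View pics/d.png

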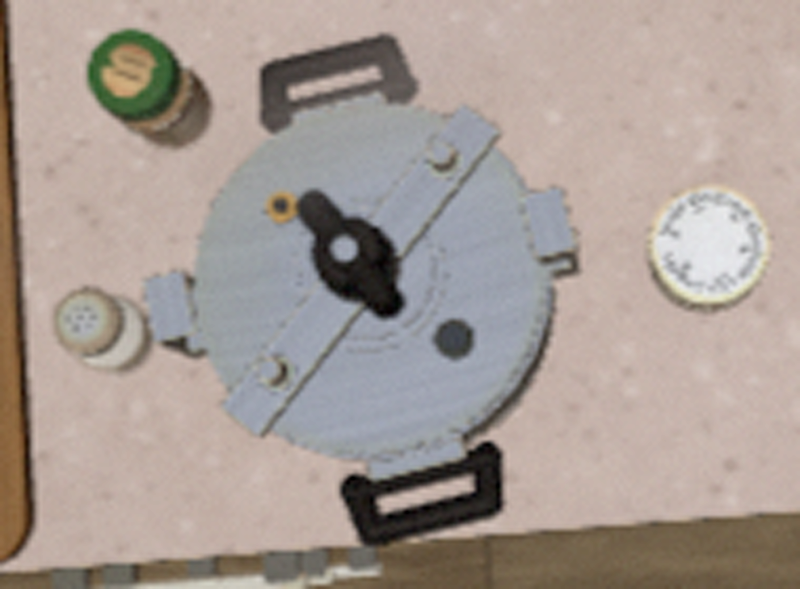

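The crop shows the steel bar in its swung-out state on the cooker: studs at (280,372) and (443,157), black wing at (350,250), and lugs at (168,305) and (550,225) open on their counter-clockwise side. Measured values: axis at about (0.488, 0.1225), pot +y direction at 98°, bar at 138°, so the bar needs about 40° clockwise. I'll approach stud_a from above, with the closing line tangential.

{"op": "send_rows", "data": {"deltas": "0 0 -4 0 0 8 1; 0 0 -4 0 0 8 1; 0 0 0 0 0 7.3 1; -46 -15.5 0 0 0 0 1; -46 -15.5 0 0 0 0 1; -46 -15.5 0 0 0 0 1; -46 -15.5 0 0 0 0 1; -46 -15.5 0 0 0 0 1; -46 -15.5 0 0 0 0 0.5; -46 -15.5 0 0 0 0 0.5", "newtons": 15}}

```text
time: 2.15
position: [0.3676, 0.2948, 0.3005]
tool_rot: [0.358, 0.934, 0.0, 0.0]
ft_force: [0.7, 0.3, 0.2]
grip_width: 0.0743
grip_force: 0.0
```

```bash
cat >> h.py <<'E'
def pose():
    o=robot.get_obs(); M=R.from_quat(o["tool_rot"]).as_matrix()
    return o,M,np.degrees(np.arctan2(M[1,1],M[0,1]))
def todo(xyz,yaw):
    o,M,y=pose(); d=np.array(xyz)-o["position"]
    dz=(y-yaw+180)%360-180
    t=np.radians(yaw); N=np.array([[-np.sin(t),np.cos(t),0],[np.cos(t),np.sin(t),0],[0,0,-1]]) 
    print("pos",o["position"].round(4),"yaw",y.round(2),"tilt",np.degrees(np.arccos(-M[2,2])).round(2),"q",o["q"].round(2),"w",round(float(o["grip_width"]),4),"gf",round(float(o["grip_force"]),1),"F",o["ft_force"].round(2),"M",o["moment"].round(3),"t",o["time"])
    print("turn z",round(dz,2),"then shift (new axes) mm",(N@d*1000).round(1), "| in present axes",(M.T@d*1000).round(1))
E
python3 - <<'E'
from h import *
todo([.4406,.165,.300],48)
D=np.load("top.npz");W=D["W"];m=(D["d"]>0)&(W[...,2]>.3)&(np.abs(W[...,1]-.12)<.4)
for a in np.arange(.3,.8,.05):
    k=m&(W[...,2]>a)&(W[...,2]<a+.05); 
    if k.sum(): print(a.round(2),k.sum(),W[k][:,0].min(),W[k][:,1].min(),W[k][:,1].max())
E
```

```text
pos [0.3676 0.2948 0.3005] yaw 48.04 tilt 0.06 q [ 0.44  0.31  1.8  -0.    1.03 -0.4 ] w 0.0743 gf 0.0 F [0.74 0.28 0.25] M [-0.105 -0.029  0.065] t 2.15
turn z 0.04 then shift (new axes) mm [-141.1  -47.6    0.5] | in present axes [-141.1  -47.7    0.6]
0.3 15 0.7161266576307513 -0.1307512472052825 -0.11661844766963844
0.5 5978 0.6202117282129592 -0.2799744470296808 0.3292480780155101
0.55 9570 0.6204340365981389 -0.2798109026643819 0.3086140412218288
0.6 11994 0.620406636772778 -0.27992598589090906 0.28269930353994294
0.65 13799 0.6203048157247637 -0.27660884700528465 0.2540563658238221
0.7 3629 0.6208455303810403 -0.08690990278387213 0.2284301917305321
```

{"op": "send_rows", "data": {"deltas": "-36 -12 0 0 0 0 0.5; -36 -12 0 0 0 0 0.5; -36 -12 0 0 0 0 0.5; -33 -12 0 0 0 0 0.5; 0 0 0 0 0 0 0.5; 0 0 0 0 0 0 0.5"}}

```text
time: 2.9
position: [0.4392, 0.1664, 0.3002]
tool_rot: [0.358, 0.934, 0.0, -0.0]
ft_force: [0.4, -0.2, 0.0]
grip_width: 0.0436
grip_force: 0.0
```

Run:
```python
from h import *
c=robot.camera("wrist"); W=cloud(c); z=W[...,2]; r=np.hypot(W[...,0]-.488,W[...,1]-.1225)
S=W[(z>.165)&(z<.186)&(r>.045)&(r<.08)]
for s in(1,-1):
    q=S[(S[:,1]-.1225)*s>0]; print("stud",len(q),np.median(q,0).round(4) if len(q) else None, q.max(0) if len(q) else 0)
for t in("stud_a","clamp_knob"):
    for k in robot.find_in("wrist",t)[:3]: print(t,k)
todo([.4406,.165,.300],48)
save(cv2.resize(c["image"],(800,600)),"e.png")
```

```text
stud 240 [0.4405 0.1685 0.1789] [0.44756037 0.17317341 0.1811821 ]
stud 0 None 0
stud_a {'box': [214.3, 170.5, 295.9, 309.5], 'p': 0.81}
stud_a {'box': [361.2, 206.5, 413.2, 229.4], 'p': 0.17}
clamp_knob {'box': [216.0, 236.6, 297.9, 307.7], 'p': 0.95}
pos [0.4389 0.167  0.3003] yaw 48.12 tilt 0.02 q [ 0.12  0.31  1.8   0.    1.03 -0.72] w 0.0435 gf 0.0 F [ 0.5  -0.42  0.35] M [-0.084  0.026 -0.   ] t 3.05
turn z 0.12 then shift (new axes) mm [-2.6 -0.4  0.3] | in present axes [-2.6 -0.4  0.3]
```

View pics/e.png

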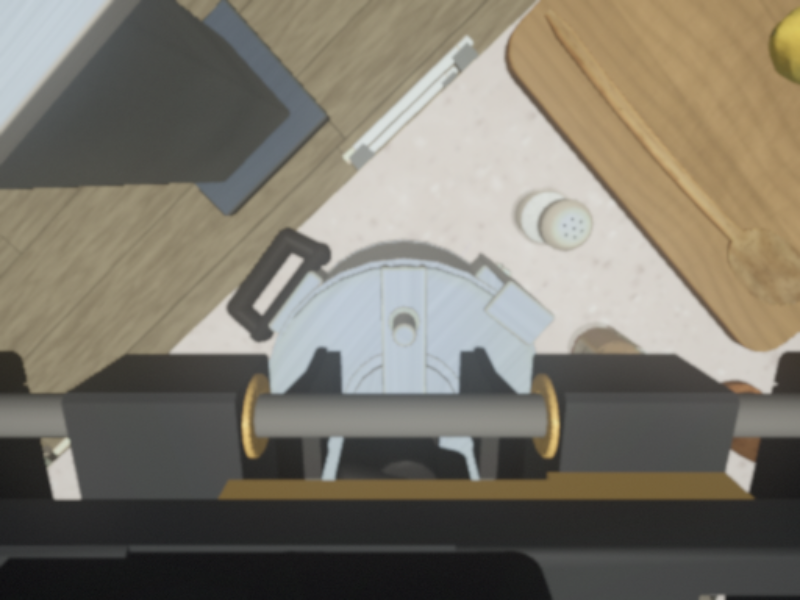

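The wrist view shows stud_a at (404,325), centred between the fingers, with the knob below the frame and clear. I'll descend and grip lightly.

{"op": "send_rows", "data": {"deltas": "-1 0 18 0 0 0 0.5; 0 0 18 0 0 0 0.5; 0 0 18 0 0 0 0.5; 0 0 16 0 0 0 0.5; 0 0 0 0 0 0 0.1; 0 0 0 0 0 0 0; 0 0 0 0 0 0 0; 0 0 0 0 0 0 0; 0 0 0 0 0 0 0", "newtons": 8}}

```text
time: 4.18
position: [0.4409, 0.1658, 0.2309]
tool_rot: [0.358, 0.934, 0.001, 0.001]
ft_force: [0.1, 1.3, 2.4]
grip_width: 0.0116
grip_force: 8.0
```

Run:
```python
from h import *
todo([.488,.1225,.230],48)
```

```text
pos [0.4409 0.1658 0.2309] yaw 48.02 tilt 0.12 q [ 0.12  0.42  1.88  0.    0.85 -0.72] w 0.0116 gf 8.0 F [0.08 1.3  2.42] M [0.291 0.009 0.044] t 4.175
turn z 0.02 then shift (new axes) mm [-64.   -0.6   0.9] | in present axes [-64.   -0.7   0.9]
```

{"op": "send_rows", "data": {"deltas": "-0.6 8.9 0 0 0 8 0; -0.6 8.9 0 0 0 8 0; -0.6 8.9 0 0 0 8 0; -0.6 8.9 0 0 0 8 0; -0.1 3.4 0 0 0 3 0; 0 0 0 0 0 0 0", "newtons": 20}}

```text
time: 4.92
position: [0.4738, 0.1862, 0.2309]
tool_rot: [0.622, 0.783, 0.001, -0.0]
ft_force: [0.4, 5.2, 3.8]
grip_width: 0.0111
grip_force: 20.0
```

Run:
```python
from h import *
todo([.488,.1225,.230],8)
```

```text
pos [0.4738 0.1862 0.2309] yaw 13.01 tilt 0.17 q [ 0.15  0.46  1.78  0.    0.89 -0.08] w 0.0111 gf 20.0 F [0.35 5.16 3.77] M [0.864 0.118 0.123] t 4.925
turn z 5.01 then shift (new axes) mm [-65.1   5.2   0.9] | in present axes [-65.3  -0.5   0.7]
```

{"op": "send_rows", "data": {"deltas": "0 1.7 0 0 0 1.5 0; 0 1.7 0 0 0 1.5 0; 0 0 0 0 0 0 0"}}

```text
time: 5.3
position: [0.4767, 0.1869, 0.2309]
tool_rot: [0.643, 0.766, 0.001, -0.001]
ft_force: [-0.6, 4.7, 3.9]
grip_width: 0.0111
grip_force: 20.0
```

{"op": "send_rows", "data": {"deltas": "0 1.7 0 0 0 1.5 0; 0 0 0 0 0 0 0"}}

```text
time: 5.55
position: [0.4784, 0.1872, 0.2308]
tool_rot: [0.653, 0.758, 0.001, -0.001]
ft_force: [-1.6, 6.4, 3.9]
grip_width: 0.0115
grip_force: 20.0
```

{"op": "send_rows", "data": {"deltas": "0 1.1 0 0 0 1 0; 0 0 0 0 0 0 0"}}

```text
time: 5.8
position: [0.4794, 0.1874, 0.2309]
tool_rot: [0.659, 0.752, 0.001, -0.001]
ft_force: [-0.7, 6.0, 4.2]
grip_width: 0.0111
grip_force: 20.0
```

{"op": "send_rows", "data": {"deltas": "0 1.1 0 0 0 1 0; 0 0 0 0 0 0 0"}}

```text
time: 6.05
position: [0.4799, 0.1875, 0.2309]
tool_rot: [0.666, 0.746, 0.001, -0.001]
ft_force: [-3.0, 5.2, 4.8]
grip_width: 0.011
grip_force: 20.0
```

{"op": "send_rows", "data": {"deltas": "0 1.1 0 0 0 1 0; 0 0 0 0 0 0 0"}}

```text
time: 6.3
position: [0.4801, 0.1874, 0.2308]
tool_rot: [0.672, 0.741, -0.0, -0.002]
ft_force: [-4.5, 5.4, 7.9]
grip_width: 0.0109
grip_force: 20.0
```

{"op": "send_rows", "data": {"deltas": "0 1.1 0 0 0 1 0; 0 0 0 0 0 0 0"}}

```text
time: 6.55
position: [0.4803, 0.1873, 0.2308]
tool_rot: [0.678, 0.735, -0.001, -0.002]
ft_force: [-6.3, 4.2, 8.0]
grip_width: 0.0111
grip_force: 20.0
```

The stud position has plateaued while the force rises, so the bar is at its stop. One more firm nudge, then I release and lift.

{"op": "send_rows", "data": {"deltas": "0 2 0 0 0 0 0; 0 2 0 0 0 0 0; 0 0 0 0 0 0 0; 0 0 0 0 0 0 0"}}

```text
time: 7.05
position: [0.4809, 0.1873, 0.2307]
tool_rot: [0.678, 0.735, -0.005, -0.005]
ft_force: [-11.4, 3.6, 14.8]
grip_width: 0.011
grip_force: 20.1
```

{"op": "send_rows", "data": {"deltas": "0 -3 0 0 0 -3 0; 0 -2 0 0 0 0 0.15; 0 0 0 0 0 0 0.3; 0 0 0 0 0 0 0.4; 0 0 0 0 0 0 0.5; 0 0 -20 0 0 0 0.6; 0 0 -30 0 0 0 0.6; 0 0 -40 0 0 0 0.6; 30 0 -20 0 0 0 0.6; 40 0 0 0 0 0 0.6"}}

```text
time: 8.3
position: [0.4741, 0.2562, 0.3425]
tool_rot: [0.66, 0.751, 0.002, 0.002]
ft_force: [0.5, -0.4, -0.5]
grip_width: 0.0518
grip_force: 0.0
```

Run:
```python
from h import *
for n in ("top","wrist"):
    c=robot.camera(n); W=cloud(c); z=W[...,2]; r=np.hypot(W[...,0]-.488,W[...,1]-.1225)
    print(n,robot.find_in(n,"clamp_knob")[:2])
    for nm,m in (("bar",(z>.148)&(z<.158)&(r<.078)),("wing",(z>.195)&(z<.222)&(r<.06))):
        p=W[m][:,:2]
        if len(p)<20: continue
        c0=p.mean(0); v=np.linalg.svd(p-c0,full_matrices=False)[2]
        print(nm,len(p),c0.round(4),np.degrees(np.arctan2(v[0,1],v[0,0])).round(1),np.ptp((p-c0)@v[0]).round(3),W[m][:,2].max())
    S=W[(z>.165)&(z<.186)&(r>.045)&(r<.078)]
    for s in(1,-1):
        q=S[(S[:,1]-.1225)*s>0]; print("stud",len(q),np.median(q,0).round(4) if len(q) else None)
    save(np.clip(c["image"]*1.4,0,255).astype(np.uint8),n+"1.png")
a=cv2.imread("pics/top1.png")[170:310,110:300];b=cv2.imread("pics/wrist1.png")
cv2.imwrite("pics/f.png",np.hstack([cv2.resize(a,(400,300)),cv2.resize(b,(400,300))]))
todo([.488,.1225,.33],8)
```

```text
top [{'box': [180.0, 215.7, 215.9, 253.1], 'p': 0.87}]
bar 658 [0.4873 0.1198] 98.9 0.156 0.15799531903526576
wing 390 [0.4877 0.122 ] 175.2 0.064 0.2169413227274966
stud 34 [0.4778 0.1847 0.1778]
stud 32 [0.4988 0.0596 0.1776]
wrist [{'box': [227.2, 277.8, 283.0, 307.5], 'p': 0.97}]
bar 588 [0.485  0.1555] -79.8 0.071 0.15799022527399112
stud 0 None
stud 0 None
pos [0.4725 0.256  0.34  ] yaw 7.63 tilt 0.05 q [ 0.29  0.35  1.59 -0.    1.19  0.16] w 0.0522 gf 0.0 F [ 0.1  -0.98 -0.52] M [-0.139  0.044 -0.017] t 8.5
turn z -0.37 then shift (new axes) mm [-134.4   -3.2   10. ] | in present axes [-134.4   -2.3   10.1]
```

View pics/f.png

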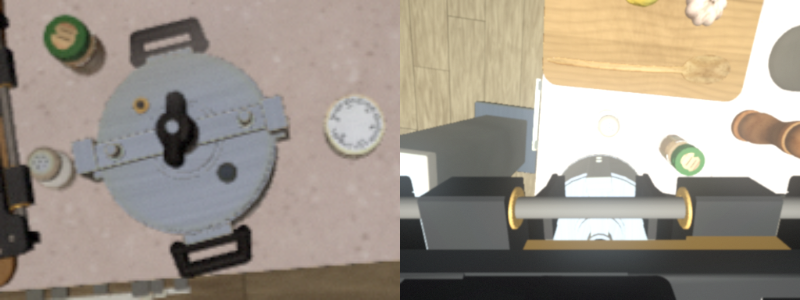

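The left crop shows the bar home under both lugs, with studs at (116,151) and (246,118) in line with lugs at (86,158) and (275,110). The wing is at (175,128), at about -5° in the world. I'll check the hub profile before gripping.

Run:
```python
from h import *
D=np.load("top.npz")
for nm,W,a in(("top0",D["W"],33.8),):
    t=np.radians(a); d=W-[.488,.122,0]; u=d[...,0]*np.cos(t)+d[...,1]*np.sin(t); v=-d[...,0]*np.sin(t)+d[...,1]*np.cos(t); z=W[...,2]
    for lo in np.arange(.16,.22,.006):
        m=(np.hypot(u,v)<.045)&(z>lo)&(z<lo+.006)
        if m.sum(): print(lo.round(3),m.sum(),"u",np.percentile(u[m],[2,98]).round(3),"v",np.percentile(v[m],[2,98]).round(3))
todo([.488,.1222,.33],85)
```

```text
0.166 20 u [-0.013  0.004] v [-0.018  0.018]
0.172 18 u [-0.025  0.008] v [-0.017  0.018]
0.178 8 u [-0.032 -0.003] v [-0.016  0.015]
0.184 9 u [-0.031 -0.008] v [-0.013  0.012]
0.19 8 u [-0.032 -0.004] v [-0.015  0.005]
0.196 8 u [-0.032 -0.004] v [-0.014  0.015]
0.202 67 u [-0.031  0.025] v [-0.015  0.016]
0.208 283 u [-0.029  0.031] v [-0.012  0.013]
0.214 19 u [-0.023  0.025] v [-0.005  0.005]
pos [0.4725 0.256  0.34  ] yaw 7.63 tilt 0.05 q [ 0.29  0.35  1.59 -0.    1.19  0.16] w 0.0522 gf 0.0 F [ 0.1  -0.98 -0.52] M [-0.139  0.044 -0.017] t 8.5
turn z -77.37 then shift (new axes) mm [ -27.1 -132.    10. ] | in present axes [-134.7   -2.4   10.1]
```

{"op": "send_rows", "data": {"deltas": "0 0 0 0 0 -9.7 0.6; 0 0 0 0 0 -9.7 0.6; 0 0 0 0 0 -9.7 0.6; 0 0 0 0 0 -9.7 0.6; 0 0 0 0 0 -9.7 0.6; 0 0 0 0 0 -9.7 0.6; 0 0 0 0 0 -9.7 0.6; 0 0 0 0 0 -9.5 0.6; -13 -45 0 0 0 0 0.6; -14 -45 0 0 0 0 0.6"}}

```text
time: 9.75
position: [0.4916, 0.1619, 0.3398]
tool_rot: [0.044, 0.999, -0.0, -0.0]
ft_force: [1.0, -0.3, -0.5]
grip_width: 0.0522
grip_force: 0.0
```

{"op": "send_rows", "data": {"deltas": "0 -42 0 0 0 0 0.65; 0 0 0 0 0 0 0.65; 0 0 0 0 0 0 0.65; 0 0 0 0 0 0 0.65"}}

```text
time: 10.25
position: [0.4879, 0.1226, 0.3402]
tool_rot: [0.044, 0.999, 0.0, -0.0]
ft_force: [0.1, -0.6, 1.1]
grip_width: 0.0566
grip_force: 0.0
```

Run:
```python
from h import *
c=robot.camera("wrist"); 
save(cv2.resize(c["image"],(800,600)),"g.png")
todo([.488,.1222,.248],85)
```

```text
pos [0.4879 0.1227 0.3402] yaw 85.0 tilt 0.01 q [ 0.02  0.3   1.67  0.    1.17 -1.46] w 0.0565 gf 0.0 F [ 0.39 -0.25  0.96] M [ 0.005 -0.04   0.059] t 10.3
turn z 0.0 then shift (new axes) mm [-0.2 -0.5 92.2] | in present axes [-0.2 -0.6 92.2]
```

View pics/g.png

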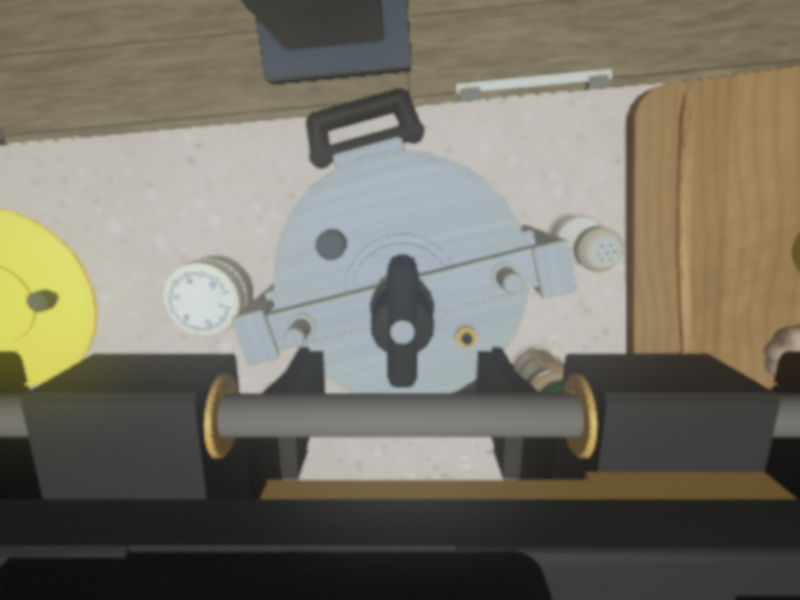

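The wrist view shows the wing upright at (402,320), centred between the finger gap (320–490). I'll descend and grip.

{"op": "send_rows", "data": {"deltas": "0 -0.5 22 0 0 0 0.65; 0 0 22 0 0 0 0.65; 0 0 22 0 0 0 0.65; 0 0 19 0 0 0 0.65; 0 0 0 0 0 0 0.3; 0 0 0 0 0 0 0; 0 0 0 0 0 0 0; 0 0 0 0 0 0 0; 0 0 0 0 0 0 0; 0 0 0 0 0 0 0", "newtons": 40}}

```text
time: 11.55
position: [0.4882, 0.1231, 0.2558]
tool_rot: [0.045, 0.999, 0.002, 0.001]
ft_force: [0.1, 6.7, 1.3]
grip_width: 0.0158
grip_force: 40.0
```

Run:
```python
from h import *
todo([.488,.1222,.250],85)
```

```text
pos [0.4882 0.1231 0.2558] yaw 84.83 tilt 0.26 q [ 0.02  0.42  1.77  0.01  0.95 -1.46] w 0.0158 gf 40.0 F [0.12 6.7  1.31] M [ 1.02  -0.054 -0.086] t 11.55
turn z -0.17 then shift (new axes) mm [ 0.1 -1.   5.8] | in present axes [ 0.1 -1.   5.8]
```

The width is 15.8 mm, so the pads are on the wing itself. I'll relieve the side force and then turn clockwise in small steps, averaging the moment at rest after each.

```bash
cat > meas.py <<'E'
from h import *
import sys
n=int(sys.argv[1]) if len(sys.argv)>1 else 6
A=[]
for i in range(n):
    robot.camera("wrist"); o,M,y=pose(); A.append([y,o["moment"][2],o["joint_torque"][5],*o["ft_force"],*o["position"]])
A=np.array(A); m=A.mean(0)
print("yaw %.2f Mz %.3f (sd %.3f) tq6 %.3f F"%(m[0],m[1],A[:,1].std(),m[2]),m[3:6].round(1),"pos",m[6:].round(4),"q6",o["q"][5].round(2),"w",o["grip_width"].round(4),"t",o["time"])
open("log.txt","a").write("%f %f %f\n"%tuple(m[:3]))
E
python3 meas.py
```

```text
Traceback (most recent call last):
  File "meas.py", line 8, in <module>
    print("yaw %.2f Mz %.3f (sd %.3f) tq6 %.3f F"%(m[0],m[1],A[:,1].std(),m[2]),m[3:6].round(1),"pos",m[6:].round(4),"q6",o["q"][5].round(2),"w",o["grip_width"].round(4),"t",o["time"])
                                                                                                                                                 ^^^^^^^^^^^^^^^^^^^^^
AttributeError: 'float' object has no attribute 'round'
```

{"op": "send_rows", "data": {"deltas": "0 1.5 0 0 0 0 0; 0 0 0.2 0 0 8 0; 0 0 0.2 0 0 8 0; 0 0 0 0 0 0 0; 0 0 0 0 0 0 0", "newtons": 50}}

```text
time: 12.48
position: [0.4884, 0.1239, 0.2557]
tool_rot: [0.183, 0.983, 0.001, 0.001]
ft_force: [-0.8, 5.1, 5.6]
grip_width: 0.016
grip_force: 50.0
```

```bash
python3 meas.py
```

```text
Traceback (most recent call last):
  File "meas.py", line 8, in <module>
    print("yaw %.2f Mz %.3f (sd %.3f) tq6 %.3f F"%(m[0],m[1],A[:,1].std(),m[2]),m[3:6].round(1),"pos",m[6:].round(4),"q6",o["q"][5].round(2),"w",o["grip_width"].round(4),"t",o["time"])
                                                                                                                                                 ^^^^^^^^^^^^^^^^^^^^^
AttributeError: 'float' object has no attribute 'round'
```

```bash
sed -i 's/o\["grip_width"\].round(4)/round(o["grip_width"],4)/' meas.py; python3 meas.py
```

```text
yaw 68.94 Mz -0.047 (sd 0.029) tq6 -0.051 F [-0.7  5.2  5.3] pos [0.4884 0.1239 0.2557] q6 -1.18 w 0.0157 t 13.075
```

{"op": "send_rows", "data": {"deltas": "0 0 0.2 0 0 8 0; 0 0 0.2 0 0 8 0; 0 0 0 0 0 0 0"}}

```text
time: 13.45
position: [0.4886, 0.1243, 0.2557]
tool_rot: [0.318, 0.948, 0.002, 0.001]
ft_force: [-0.3, 6.2, 8.3]
grip_width: 0.0159
grip_force: 50.0
```

```bash
python3 meas.py
```

```text
yaw 52.93 Mz -0.057 (sd 0.032) tq6 -0.043 F [-0.6  7.   7.3] pos [0.4886 0.1243 0.2557] q6 -0.9 w 0.0155 t 13.75
```

{"op": "send_rows", "data": {"deltas": "0.6 0.8 -0.7 0 0 0 0; 0 0 0 0 0 8 0; 0 0 0 0 0 8 0; 0 0 0 0 0 0 0"}}

```text
time: 14.25
position: [0.489, 0.1248, 0.2558]
tool_rot: [0.447, 0.894, 0.002, 0.001]
ft_force: [1.6, 5.7, 2.8]
grip_width: 0.0158
grip_force: 50.0
```

```bash
python3 meas.py
```

```text
yaw 36.92 Mz -0.045 (sd 0.014) tq6 -0.045 F [1.5 6.2 3.3] pos [0.489  0.1248 0.2558] q6 -0.62 w 0.0154 t 14.55
```

{"op": "send_rows", "data": {"deltas": "0 0 0 0 0 8 0; 0 0 0 0 0 8 0; 0 0 0 0 0 0 0"}}

```text
time: 14.92
position: [0.4895, 0.1251, 0.2558]
tool_rot: [0.567, 0.823, 0.002, 0.001]
ft_force: [2.3, 6.6, 1.7]
grip_width: 0.0159
grip_force: 50.0
```

```bash
python3 meas.py
```

```text
yaw 20.91 Mz -0.052 (sd 0.038) tq6 -0.053 F [2.4 7.2 2.3] pos [0.4895 0.1251 0.2558] q6 -0.34 w 0.0157 t 15.225
```

{"op": "send_rows", "data": {"deltas": "0 0 0 0 0 8 0; 0 0 0 0 0 8 0; 0 0 0 0 0 0 0"}}

```text
time: 15.6
position: [0.49, 0.1252, 0.2558]
tool_rot: [0.676, 0.737, 0.003, 0.001]
ft_force: [3.7, 8.0, 0.9]
grip_width: 0.0157
grip_force: 50.0
```

```bash
python3 meas.py
```

```text
yaw 4.92 Mz -0.015 (sd 0.038) tq6 0.007 F [3.6 7.4 1.3] pos [0.49   0.1252 0.2558] q6 -0.06 w 0.0159 t 15.9
```

{"op": "send_rows", "data": {"deltas": "0 0 0 0 0 8 0; 0 0 0 0 0 8 0; 0 0 0 0 0 0 0"}}

```text
time: 16.27
position: [0.4905, 0.1251, 0.2559]
tool_rot: [0.772, 0.635, 0.003, 0.001]
ft_force: [4.6, 6.3, 0.1]
grip_width: 0.0158
grip_force: 50.0
```

```bash
python3 meas.py
```

```text
yaw -11.06 Mz 0.068 (sd 0.025) tq6 0.092 F [4.5 7.7 0.6] pos [0.4905 0.1251 0.2559] q6 0.22 w 0.0154 t 16.575
```

Resistance began rising between yaw 21° and 5°. I'll go on in finer steps to fix the onset by a line fit.

{"op": "send_rows", "data": {"deltas": "0 0 0 0 0 3 0; 0 0 0 0 0 3 0; 0 0 0 0 0 0 0; 0 0 0 0 0 0 0"}}

```text
time: 17.08
position: [0.4907, 0.1251, 0.2559]
tool_rot: [0.804, 0.595, 0.004, 0.001]
ft_force: [4.7, 7.3, 0.2]
grip_width: 0.0154
grip_force: 50.0
```

```bash
python3 meas.py 10
```

```text
yaw -17.04 Mz 0.160 (sd 0.025) tq6 0.152 F [5.1 7.4 0.2] pos [0.4907 0.1251 0.2559] q6 0.32 w 0.0152 t 17.575
```

{"op": "send_rows", "data": {"deltas": "0 0 0 0 0 3 0; 0 0 0 0 0 3 0; 0 0 0 0 0 0 0; 0 0 0 0 0 0 0"}}

```text
time: 18.08
position: [0.4908, 0.125, 0.2559]
tool_rot: [0.834, 0.552, 0.004, 0.001]
ft_force: [5.2, 7.9, -0.6]
grip_width: 0.0157
grip_force: 50.0
```

```bash
python3 meas.py 10; cat log.txt
```

```text
yaw -23.03 Mz 0.190 (sd 0.024) tq6 0.186 F [ 4.8  7.  -0.1] pos [0.4909 0.125  0.2559] q6 0.43 w 0.0154 t 18.575
68.942986 -0.046692 -0.050617
52.926514 -0.056776 -0.043395
36.924730 -0.045420 -0.044647
20.913377 -0.051809 -0.052616
4.921550 -0.015018 0.006716
-11.055602 0.068098 0.091714
-17.037898 0.159970 0.151621
-23.026355 0.190302 0.185972
```

The fit gives the onset at yaw about 10.5° (slope about 0.39 N m/rad, rest baseline -0.05), so 45° more ends at about -35°. I'll turn 12.5° more and then check the torque, which should be about 0.27.

{"op": "send_rows", "data": {"deltas": "0 0 0 0 0 4 0; 0 0 0 0 0 4 0; 0 0 0 0 0 4.5 0; 0 0 0 0 0 0 0; 0 0 0 0 0 0 0; 0 0 0 0 0 0 0"}}

```text
time: 19.32
position: [0.4912, 0.1248, 0.2559]
tool_rot: [0.889, 0.458, 0.004, 0.001]
ft_force: [5.8, 7.9, 0.0]
grip_width: 0.0155
grip_force: 50.0
```

```bash
python3 meas.py 10
```

```text
yaw -35.50 Mz 0.255 (sd 0.025) tq6 0.253 F [ 6.3  6.5 -0.7] pos [0.4912 0.1248 0.2559] q6 0.65 w 0.0157 t 19.825
```

Torque matches the 45° past onset. Release, lift and check.

{"op": "send_rows", "data": {"deltas": "0 0 0 0 0 0 0.25; 0 0 0 0 0 0 0.35; 0 0 0 0 0 0 0.5; 0 0 0 0 0 0 0.5; 0 0 -20 0 0 0 0.5; 0 0 -40 0 0 0 0.5; 0 0 -40 0 0 0 0.5; 0 0 -20 0 0 0 0.5"}}

```text
time: 20.82
position: [0.4884, 0.1239, 0.3774]
tool_rot: [0.889, 0.457, 0.001, 0.001]
ft_force: [0.4, -0.3, 0.0]
grip_width: 0.0437
grip_force: 0.0
```

Run:
```python
from h import *
todo([.35,.42,.38],-35)
```

```text
pos [0.4884 0.1239 0.3774] yaw -35.56 tilt 0.19 q [ 0.03  0.26  1.62 -0.    1.26  0.65] w 0.0437 gf 0.0 F [ 0.45 -0.32  0.01] M [-0.075  0.076  0.043] t 20.825
turn z -0.56 then shift (new axes) mm [ 163.2 -283.2   -2.6] | in present axes [ 160.4 -284.8   -3.1]
```

{"op": "send_rows", "data": {"deltas": "24 -43 0 0 0 0 0.5; 24 -43 0 0 0 0 0.5; 24 -43 0 0 0 0 0.5; 24 -43 0 0 0 0 0.5; 24 -43 0 0 0 0 0.5; 24 -43 0 0 0 0 0.5; 0 0 0 0 0 0 0.5; 0 0 0 0 0 0 0.5"}}

```text
time: 21.82
position: [0.3617, 0.3907, 0.3749]
tool_rot: [0.889, 0.458, -0.0, 0.0]
ft_force: [0.1, -0.8, 0.5]
grip_width: 0.0434
grip_force: 0.0
```

Run:
```python
from h import *
c=robot.camera("top"); W=cloud(c); z=W[...,2]; r=np.hypot(W[...,0]-.488,W[...,1]-.1225)
for nm,m in (("bar",(z>.148)&(z<.158)&(r<.078)),("wing",(z>.195)&(z<.222)&(r<.06))):
    p=W[m][:,:2]; c0=p.mean(0); v=np.linalg.svd(p-c0,full_matrices=False)[2]
    print(nm,len(p),c0.round(4),np.degrees(np.arctan2(v[0,1],v[0,0])).round(1),W[m][:,2].max())
S=W[(z>.165)&(z<.186)&(r>.045)&(r<.078)]
for s in(1,-1):
    q=S[(S[:,1]-.1225)*s>0]; print("stud",len(q),np.median(q,0).round(4))
for t in("kitchen_timer","mill_2","spice_jar_1"): print(t,robot.find_in("top",t)[:1])
o,M,y=pose(); print(y,o["position"],o["ft_force"],o["time"])
save(cv2.resize(np.clip(c["image"][170:310,90:300]*1.5,0,255).astype(np.uint8),(800,533)),"k.png")
```

```text
bar 635 [0.4872 0.1205] 99.0 0.15794601241971273
wing 384 [0.4876 0.122 ] -120.7 0.21655863466806058
stud 34 [0.4777 0.1847 0.1779]
stud 32 [0.4988 0.0597 0.1772]
kitchen_timer [{'box': [262.5, 215.2, 292.8, 244.4], 'p': 0.62}]
mill_2 [{'box': [120.3, 236.5, 145.0, 262.8], 'p': 0.89}]
spice_jar_1 [{'box': [132.1, 177.0, 161.8, 206.5], 'p': 0.88}]
-35.682827776887734 [0.36256    0.3901072  0.37513954] [-0.135569    0.26588543 -0.30152128] 22.025
```

View pics/k.png

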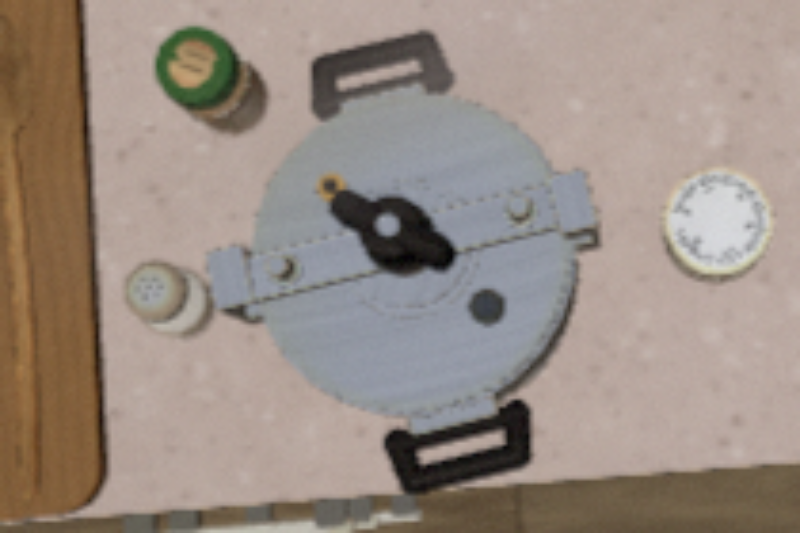

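The final view shows the bar home, with studs at (283,267) and (520,208) in line with the lugs. The wing is at (392,230), and the timer, shaker and jar have not moved. The wing turned about 116–120° in total, some 41–45° past the onset after spring-back. Handing in.

```bash
python3 -c "
from rig import robot
print(robot.hand_in())"
```

```text
the job is handed in; nothing more can be done
None
```

The cooker is closed and handed in: the bar is home under both lugs, the knob was turned 46° past where the lid contact was felt and sits about 41–46° past it after spring-back, and the timer, shaker and jar were not moved.

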